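# Dock the core-temperature probe in its charger

## Task

In this oven kitchen, take the steel core-temperature probe from its white rest and lay it gently in the open V-groove of the charging dock, narrow nose towards the hood. Then slide it along the groove under the hood until its nose is fully home against the end stop hidden inside, never pressing the probe hard against the dock. Leave it lying there, let go, and do not disturb the other things on the table.

Things in the scene. Friction and masses are not known exactly. Their poses are not given: they have to be found in the camera images.
- probe: Core-temperature probe: rigid round rod, 140 mm long, 24 mm in diameter, about 0.35 kg (+-15 %), bare steel with a black plastic tail 24 mm long and, at the other end, a narrower steel nose 14 mm in diameter and 15 mm long. Origin on its axis at mid-length; its x axis points from tail to nose. It may roll about x.
- probe_nose (a point): Centre of the flat end of the probe's nose, 70 mm from the probe's origin.
- probe_tail (a point): Centre of the flat black tail end of the probe, 70 mm from the probe's origin; the face to push on.
- rest: White fixed rest on which the probe starts: base plate 140 x 50 x 6 mm with two V-notched supports, 36 mm wide, 31.5 mm high, from 35 to 60 mm either side of the middle; between them it is open down to the plate. The probe lies in the notches along the rest's x axis, nose to +x, its axis 39 mm above the table. Origin at the centre of the underside.
- dock: Charging dock, fixed on the table; base plate 310 x 60 x 8 mm with a 90 degree V-groove along its x axis, leading in +x into a grey hood. Origin on the table below the middle of the hood's mouth. A probe seated in the groove has its axis at y = 0, 33 mm above the table. Sliding it along takes roughly 1 to 5 N (friction varies).
- dock_mouth (a point): Middle of the hood's mouth, at a seated probe's axis: x = 0 of the dock, 33 mm up. The hood covers x = 0 to 125 mm, is 46 mm wide and 57 mm high, with 6 mm of room above the probe. Inside, out of sight, is a rigid end stop, set anywhere from 70 to 98 mm behind the mouth; when the probe is home, 42 to 70 mm of its tail end stay outside.
- dock_lay (a point): Where the middle of the probe goes when it is laid in the open groove: x = -90 mm of the dock, 33 mm up, over the middle of the finger gap. The groove's rails, 36 mm wide with their top 25.5 mm above the table, run from x = -175 to -115 mm and from -65 mm on into the hood; the finger gap between is open down to 8 mm above the table.
- contact (a joint): The charging contact: a light spring pin (under 1 N) that stands 8 mm out of the end stop towards the mouth. 0 = untouched; grows (m) as the nose presses it in; about 0.008 when the nose lies on the end stop. The spring is too weak to push the probe back.
- bowl: Steel bowl, 96 mm across, 45 mm high; bystander. Origin at the centre of its underside.
- jar: Glass jar, 52 mm across, 75 mm high; bystander. Origin at the centre of its underside.
- beaker: White plastic beaker, 72 mm across, 80 mm high; bystander. Origin at the centre of its underside.
- spatula: Spatula lying on the table; bystander.
- weight: Steel scale weight, 44 mm across, 35 mm high; bystander. Origin at the centre of its underside.

How it is judged:
By the outcome, as a careful person would: the job done as asked, in the order asked, and still so for the second after the job is handed in, with the robot touching nothing.
It also fails if it takes over 61 s, if anything falls off the work surface, if the arm or the gripper's body presses on something with over 40 N, if the wrist force passes 120 N, or if a joint passes its speed limit or range.

## Robot

A 6-joint arm with a two-finger parallel gripper is mounted at the origin on the work surface. World frame = base frame: x ahead of the robot, y to its left, z up, the work surface at z = 0. Lengths are in m, angles in degrees, forces in N, time in s.
With the tool pointing down it reaches from about 0.375 to 0.925 m from the base axis. Payload 5.7 kg.
Tool frame: the origin (TCP) lies at the very end of the fingers, on their centre line; the grasp point (between the pads) lies grip_depth behind it (grip_depth is the distance from the TCP to the grasp point, in m); z points along the fingers, y is the direction in which the jaws open and shut (so a half turn about z gives the same grasp; the last joint's range is limited). The gripper opens to 85 mm and grips with 20 to 120 N. Pads are 22 mm wide; open, the fingers measure 114 mm over their backs; the gripper's body (76 mm by 85 mm) begins 54 mm behind the grasp point. The pads swing forward as they close: fully open they stand 13 mm farther back than shut.
Start: joints at [-80.793, 20.558, 86.54, -0, 72.909, -6.595], TCP at [0.163, -0.577, 0.231] pointing down, gripper open.
Joint ranges: [-170.27, 170.27], [-57.76, 135], [12.27, 136.19], [-55.21, 235.2], [11.17, 155.16], [-170.74, 170.74]. Speed limits (degrees/s): [136.94, 136.94, 180, 180, 180, 180].

## Interface

Orientations are given as [roll, pitch, yaw] about the fixed x, y, z axes, in that order (R = Rz(yaw) Ry(pitch) Rx(roll)).
In Python, from plant import * gives the robot as it stands.
- The arm moves only by the shell command python3 -m crank 'ROWS' [FORCE]. ROWS is JSON, a list that holds one entry, the list of rows, each a list of 7 numbers: the opening, from 0 (shut) to 1 (fully open), then the shift along the world's x, y, z in m, then the turn, a rotation vector about the world's x, y, z in rad. A call has 1 to 10 rows; each row shifts and turns the commanded pose from where the row before left it; what a row does not reach is not made up. A row lasts 1/10 s, in which the tool goes at most 50 mm and 8.59 degrees, less where a joint would pass 70% of its speed; a pose out of reach is approached as far as the arm can. A call with a gripper value outside its range is refused whole. The fingers move at their own pace and stop on an object; FORCE is the grip in N (left out, the last holds). Time passes only in rows, so rows that do not move let the fingers close. It gives the time, the measured TCP pose, the force and the opening at its end, in the units of the state.
- get_obs(): the state, without advancing time (a new reading comes with each control period).
- read_camera(name): name is "side" or "top"; returns a dict with "pixels" (420x560x3 uint8, blue, green, red), "depth" (420x560 float32, m along the optical axis (not along the pixel's ray), 0 where there is no reading), "fx", "fy", "cx", "cy" (pixels), "world_from_camera" (4x4, takes a point from camera to world coordinates). Camera axes: x right, y down, z forward; pixel columns grow to the right and rows downward; lengths in m; the calibration is good to about 2 mm. A picture is of the moment at which its call begins.
- sign_off(): hands the job in, once; it reports no verdict.
The state is a dict: "t": time; "q": joint angles; "qvel": joint speeds; "joint_efforts": joint torques, N m; "ee_pos": TCP position; "eef_rot": TCP orientation; "force": force on the tool from outside, world axes, zero at the start; "torque": the same for the moment, N m; "grip_width": opening from 0.0 (shut) to 1.0 (fully open).
Only numpy, scipy, OpenCV 4.12 (cv2) and the standard library are available. Lean on these libraries where they do the work, as an engineer would, in place of code of your own. Each camera call takes 0.05 s, during which the arm holds its last target.

## Working session

There is one attempt and no reset: what is moved stays moved. The work goes in short steps, Python scripts to look and compute and a shell command to move; the robot and the scene stay as the last step left them, time stands still between calls to the robot, and variables do not carry over. Pictures are saved under pics/ and viewed, and the job is handed in when it is done.

```bash
ls; mkdir -p pics; python3 - <<'E'
from plant import *
import cv2, numpy as np
o=get_obs(); print(o)
for n in("top","side"):
    c=read_camera(n); cv2.imwrite(f"pics/{n}0.png",c["pixels"]); np.savez(f"{n}0.npz",**c)
    print(n,c["fx"],c["fy"],c["cx"],c["cy"],np.round(c["world_from_camera"],4).tolist())
E
```

```text
pics
{'t': 0.0, 'q': array([-8.07930661e+01,  2.05991565e+01,  8.65994200e+01,  1.71614056e-03,
        7.29092282e+01, -6.59430895e+00]), 'qvel': array([ 0.01474032,  0.01570499, -0.07931542,  0.09079917,  0.01124477,
       -0.03094474]), 'joint_efforts': array([-9.01794992e-04, -5.27622056e+01, -2.78620434e+01,  1.47135518e-05,
        1.33195566e-02,  1.80504929e-05]), 'ee_pos': array([ 0.16327717, -0.57664133,  0.23043803]), 'eef_rot': array([-1.79893097e+02, -1.40086732e-02,  1.58007239e+01]), 'force': array([-1.27047041, -0.38674277,  0.03372201]), 'torque': array([ 0.02864735, -0.019756  ,  0.03242755]), 'grip_width': 0.9991695853729616}
top 429.7690911809638 429.7690911809638 284.27469883575344 204.9245237285688 [[-0.0228, -0.9933, 0.1133, 0.4071], [-0.9997, 0.0229, -0.0009, -0.0347], [-0.0017, -0.1133, -0.9936, 1.1941], [0.0, 0.0, 0.0, 1.0]]
side 448.82859776061514 448.82859776061514 277.5313488449613 207.69978927042098 [[-0.7847, -0.3812, 0.4888, 0.0545], [-0.6198, 0.4754, -0.6244, 0.6182], [0.0057, -0.7929, -0.6093, 0.6693], [0.0, 0.0, 0.0, 1.0]]
```

View pics/top0.png

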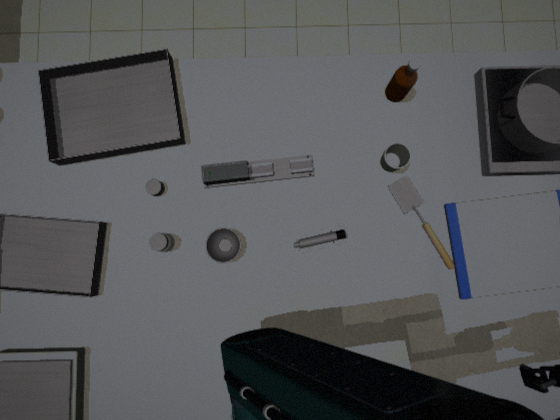

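View pics/side0.png

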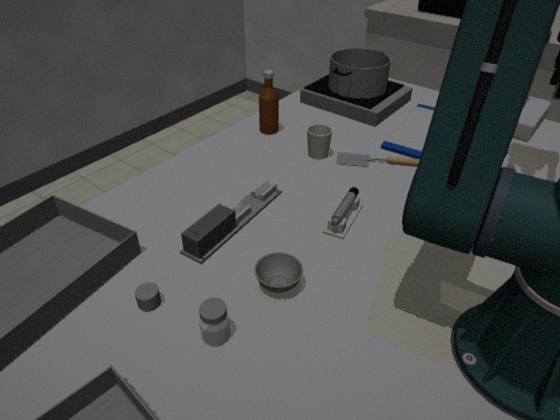

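The top picture shows the probe at about (320,239), with its black tail on the right at (341,234). The dock runs from the hood at (203-248,172) to its open end at (314,165). The bowl is at (223,245). I'll enlarge these areas next.

```bash
cat > h.py <<'E'
import numpy as np, cv2
def ray(c,u,v,z):
    T=c["world_from_camera"]; d=T[:3,:3]@np.array([(u-c["cx"])/c["fx"],(v-c["cy"])/c["fy"],1]); o=T[:3,3]
    return o+d*(z-o[2])/d[2]
def pt(c,u,v):
    T=c["world_from_camera"]; z=c["depth"][int(round(v)),int(round(u))]
    return T[:3,:3]@(np.array([(u-c["cx"])/c["fx"],(v-c["cy"])/c["fy"],1])*z)+T[:3,3]
def cloud(c):
    T=c["world_from_camera"]; d=c["depth"]; v,u=np.mgrid[:d.shape[0],:d.shape[1]]
    P=np.stack([(u-c["cx"])/c["fx"]*d,(v-c["cy"])/c["fy"]*d,d],-1)
    return P@T[:3,:3].T+T[:3,3]
def proj(c,p):
    T=c["world_from_camera"]; q=T[:3,:3].T@(np.array(p)-T[:3,3]); return q[0]/q[2]*c["fx"]+c["cx"],q[1]/q[2]*c["fy"]+c["cy"]
def crop(c,u0,v0,u1,v1,k,name,f=1.0):
    im=c["pixels"][v0:v1,u0:u1]; im=np.clip(im.astype(float)*f,0,255).astype(np.uint8)
    cv2.imwrite(name,cv2.resize(im,None,fx=k,fy=k,interpolation=cv2.INTER_NEAREST))
E
python3 - <<'E'
from h import *
c=np.load("top0.npz"); s=np.load("side0.npz")
crop(c,195,145,325,195,6,"pics/dock_top.png",1.5)
crop(c,285,220,355,260,10,"pics/probe_top.png",1.5)
crop(s,170,170,370,270,4,"pics/side_c.png",1.5)
P=cloud(c)
# z along
print("probe z",np.round(P[228:252:2,290:352:4,2]*1000).astype(int))
print("dock z",np.round(P[150:192:3,198:320:6,2]*1000).astype(int))
E
```

```text
probe z [[  -4    0   -2 1194    0   -1    0   -2   -4    7    3    3   28    4
     3   -6]
 [   1   -1    6    3   -3    3    1    5    2    7 1194   28   41   45
    -2   -4]
 [   0   -1    1    3    3    4    8    1    9    6   45   48   49   46
     1    1]
 [  -3   -3    4    4    6    7    5    5   45   50   51   49   50   50
     1    2]
 [   0    7    5   29   30    5   45   45   51   52   51   53   50   49
    -1    4]
 [   1    5   32   41   43   48   50   51   51   46   51   47   44   32
     1   -2]
 [   3    7   32   49   51   49   46   51   48   54   44   33   33   32
    -3    0]
 [   2   44   44   53   50   47   46   48   47    5    7   27    7    9
     4    3]
 [   3   40   44   53   43   47   42    3    8    8    6    4    2    2
    -3    2]
 [   0    2   42   42   45    6    6    7   10    7   -2    1   -1   -4
     1    4]
 [  -3    1    9   30   31    3    9   10    3    0    0   -2   -1    0
    -1   -2]
 [   0   -1    8    7   12   13   -2   -3   -2    1    3    2   -1 1194
     2    1]]
dock z [[   2    3   -4    2    0   -1    2   -3   -1   -2    1    0   
[... 776 characters left out ...]
9
     9   10   25   24   12    6    3]
 [1194   57   55   60   63   59   56   60   57   25   24   31   25    5
    12    9   10    6    9    3    3]
 [   3   56   59   60   57   58   58   58   49   12    6    6    7    5
     8   12    8    4    3    3    0]
 [  -2   59   59   55   43   34   24   14    4    6    8   12   -7   -3
     1   -1   -2   -1   -4    4    4]
 [   0    9   23    8    7    7    4    4    3    1   -3    2    5    1
     4   -3   -2   -3   -1   -2   -1]
 [  -1 1194   10   -1   -1   -3    2   -2   -1   -2   -1    2    0    0
    -2   -4    1   -2    1    3   -1]
 [   0    3    1   -3    0    0    2    2    3    2    2    3    1    1
    -3    1    2    1    2    0   -3]]
```

View pics/dock_top.png

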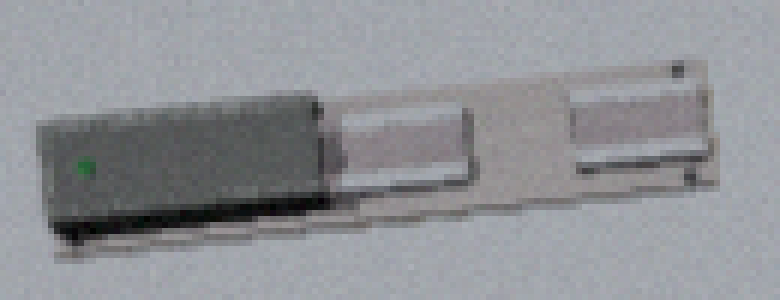

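View pics/probe_top.png

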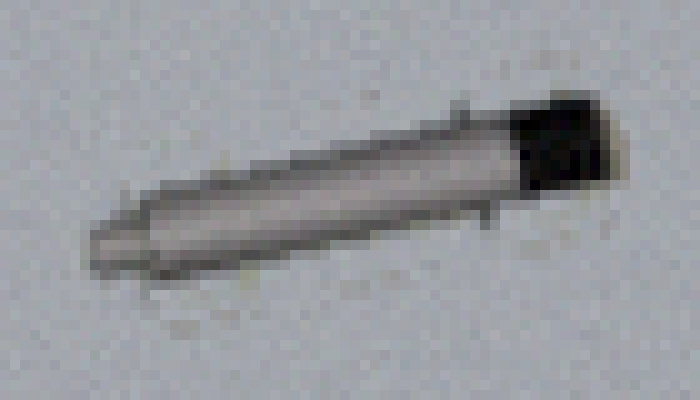

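View pics/side_c.png

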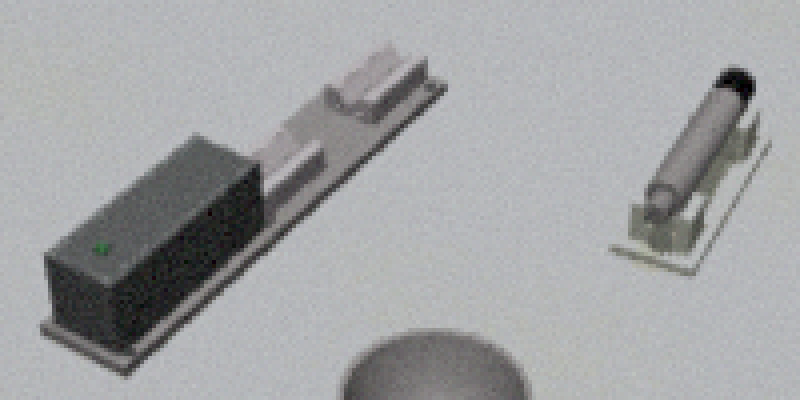

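The crops show the probe nose at top pixel (293.7,244.3) and its tail end at (345,233.5). The hood's mouth edge runs from (248,161) to (249,178), with the rails and finger gap to its right. I'll calculate both poses from these edges and from the depth.

```bash
python3 - <<'E'
from h import *
from scipy.optimize import least_squares
c=np.load("top0.npz"); s=np.load("side0.npz")
# probe: clicked
n=ray(c,293.7,244.3,.039); t=ray(c,345.0,233.5,.039)
print("clicked nose",n,"tail",t,"len",np.linalg.norm(n-t),"mid",(n+t)/2)
for nm,cc in(("top",c),("side",s)):
    P=cloud(cc).reshape(-1,3); m=np.linalg.norm(P[:,:2]-((n+t)/2)[:2],axis=1)<.09
    Q=P[m&(P[:,2]>.036)&(P[:,2]<.07)]
    # cylinder fit: axis point (a,b), yaw, z; robust
    f=lambda p:np.hypot(-(Q[:,0]-p[0])*np.sin(p[2])+(Q[:,1]-p[1])*np.cos(p[2]),Q[:,2]-p[3])-.012
    m0=(n+t)/2; y0=np.arctan2(*(n-t)[[1,0]])
    r=least_squares(f,[m0[0],m0[1],y0,.039],loss="soft_l1",f_scale=.002)
    d=np.array([np.cos(r.x[2]),np.sin(r.x[2])]); al=(Q[:,:2]-m0[:2])@d
    print(nm,"cyl",r.x[:2],np.degrees(r.x[2]),r.x[3],len(Q),"extent",np.percentile(al,[1,99]),"clickyaw",np.degrees(y0))
# hood
for nm,cc in(("top",c),("side",s)):
    P=cloud(cc).reshape(-1,3); 
    a=ray(c,225,171,.057); m=np.linalg.norm(P[:,:2]-a[:2],axis=1)<.1
    Q=P[m&(P[:,2]>.05)&(P[:,2]<.07)]
    r=cv2.minAreaRect((Q[:,:2]*1000).astype(np.float32)); print(nm,"hood",r,"z",np.median(Q[:,2]))
def D(x,y,z): u,v=195+x/6-.4,145+y/6-.4; return ray(c,u,v,z)
print("mouth top corners",D(318,94,.057),D(330,193,.057),"back",D(38,122,.057),D(52,222,.057))
m=(D(318,94,.057)+D(330,193,.057))/2;b=(D(38,122,.057)+D(52,222,.057))/2
print("mouth",m,"back",b,np.linalg.norm(m-b),np.degrees(np.arctan2(*(b-m)[[1,0]])))
# base plate corners at z=.008: 
k=[D(708,60,.008),D(718,185,.008),D(58,256,.008)]
print("plate",k,np.linalg.norm(k[0]-k[1]),np.linalg.norm(k[1]-k[2]),"yaw",np.degrees(np.arctan2(*(k[2]-k[1])[[1,0]])))
for nm,u,v in(("bowl",223,245),("jar",161,241),("weight",155,187),("beaker",397,157)): print(nm,ray(c,u,v,.04))
E
```

```text
clicked nose [ 0.4322085  -0.05850714  0.039     ] tail [ 0.45792645 -0.19689261  0.039     ] len 0.14075492813517004 mid [ 0.44506748 -0.12769988  0.039     ]
top cyl [ 0.4975824  -0.37739897] 101.65342694338842 0.03878280658624048 450 extent [-0.06809712  0.06776398] clickyaw 100.5279021072714
side cyl [ 0.70367417 -1.45315589] 101.1134654181738 0.04004530486181134 419 extent [-0.0673564   0.07054504] clickyaw 100.5279021072714
top hood ((634.1280517578125, 122.80171203613281), (47.69028091430664, 125.4932632446289), 4.963640213012695) z 0.057133133251562995
side hood ((630.8390502929688, 123.26130676269531), (48.743404388427734, 125.27872467041016), 4.906230926513672) z 0.05792543367445502
mouth top corners [0.66019524 0.06037249 0.057     ] [0.61497432 0.05559945 0.057     ] back [0.65031386 0.1861753  0.057     ] [0.60471107 0.17995883 0.057     ]
mouth [0.63758478 0.05798597 0.057     ] back [0.62751246 0.18306706 0.057     ] 0.12548598154431634 94.60388249003368
plate [array([ 0.68310193, -0.11869882,  0.008     ]), array([ 0.62352779, -0.12156069,  0.008     ]), array([0.59713652, 0.18644065, 0.008     ])] 0.0596428422978848 0.309129949150749 yaw 94.89745919296547
bowl [0.43464551 0.13062847 0.04      ]
jar [0.44911355 0.29662265 0.04      ]
weight [0.59583483 0.31434684 0.04      ]
beaker [ 0.66359519 -0.34708875  0.04      ]
```

```bash
python3 - <<'E'
import plant
print([k for k in dir(plant) if k[0]!='_'])
print(getattr(plant,'grip_depth',None))
o=plant.get_obs()
import numpy as np
yaw=o['eef_rot'][2]
print("to above probe:",np.array([.4450,-.1277])-o['ee_pos'][:2],"turn",np.radians(101.2-yaw), "t",o['t'])
E
```

```text
['MotionError', 'get_obs', 'grip_depth', 'read_camera', 'sign_off']
0.0187
to above probe: [0.28172174 0.44901363] turn 1.4904782001903127 t 0.1
```

```bash
python3 -m crank '[[[0.7,0.02,0.032,0,0,0,0.1],[0.7,0.02,0.032,0,0,0,0.1],[0.7,0.02,0.032,0,0,0,0.1],[0.7,0.02,0.032,0,0,0,0.1],[0.7,0.02,0.032,0,0,0,0.1],[0.7,0.02,0.032,0,0,0,0.1],[0.7,0.02,0.032,0,0,0,0.1],[0.7,0.02,0.032,0,0,0,0.1],[0.7,0.02,0.032,0,0,0,0.1],[0.7,0.02,0.032,0,0,0,0.1]]]' 30
python3 -m crank '[[[0.7,0.0163,0.0258,-0.015,0,0,0.098],[0.7,0.0163,0.0258,-0.015,0,0,0.098],[0.7,0.0163,0.0258,-0.015,0,0,0.098],[0.7,0.0163,0.0258,-0.015,0,0,0.098],[0.7,0.0163,0.0258,-0.015,0,0,0.098],[0.7,0,0,0,0,0,0],[0.7,0,0,0,0,0,0]]]'
```

```text
t: 1.1
ee_pos: [0.3637, -0.2557, 0.2311]
eef_rot: [-180.0, -0.0, 73.3]
force: [1.2, -0.3, 0.2]
grip_width: 0.7
t: 1.8
ee_pos: [0.4445, -0.1278, 0.1558]
eef_rot: [-179.9, -0.0, 101.2]
force: [-0.4, -0.2, 0.3]
grip_width: 0.698
```

```bash
python3 - <<'E'
from plant import *
from h import *
c=read_camera("side"); crop(c,270,100,470,250,4,"pics/s1.png",1.5); np.savez("side1.npz",**c)
c=read_camera("top"); crop(c,260,190,380,280,6,"pics/t1.png",1.5)
E
```

```text
(no output)
```

View pics/s1.png

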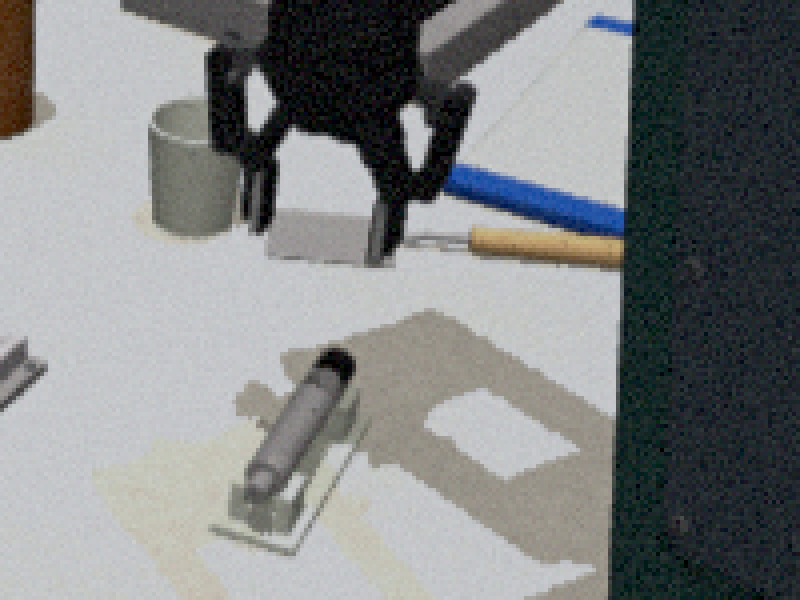

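View pics/t1.png

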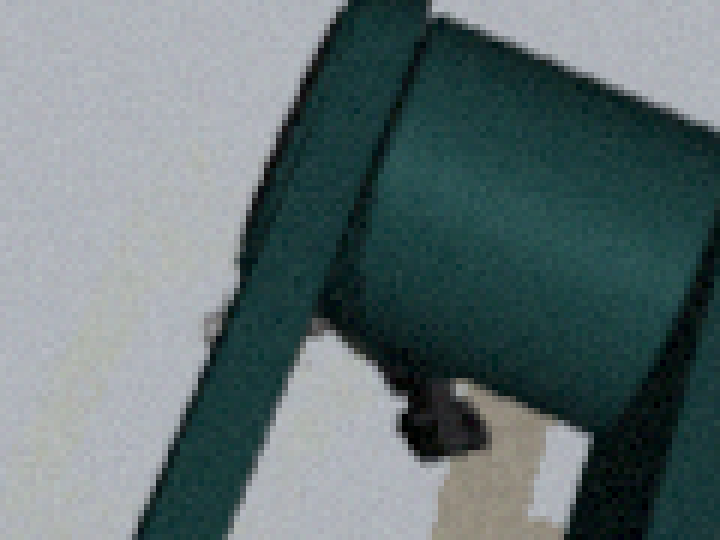

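The side view shows the open fingers centred above the probe, whose tail is at crop (335,365) and nose at (262,490). The top view is blocked by the arm. I'll descend.

```bash
python3 -m crank '[[[0.7,0,0,-0.025,0,0,0],[0.7,0,0,-0.025,0,0,0],[0.7,0,0,-0.025,0,0,0],[0.7,0,0,-0.02,0,0,0],[0.7,0,0,-0.015,0,0,0],[0.7,0,0,-0.012,0,0,0],[0.7,0,0,-0.009,0,0,0],[0.7,0,0,-0.005,0,0,0],[0.7,0,0,0,0,0,0],[0.7,0,0,0,0,0,0]]]'
python3 - <<'E'
from plant import *
from h import *
c=read_camera("side"); crop(c,270,130,420,260,5,"pics/s2.png",1.5)
print(get_obs()['force'])
E
```

```text
t: 2.9
ee_pos: [0.4451, -0.1287, 0.0207]
eef_rot: [180.0, 0.0, 101.1]
force: [-0.5, -0.2, -0.7]
grip_width: 0.696
[-0.3818806  -0.73828791 -0.4643323 ]
```

View pics/s2.png

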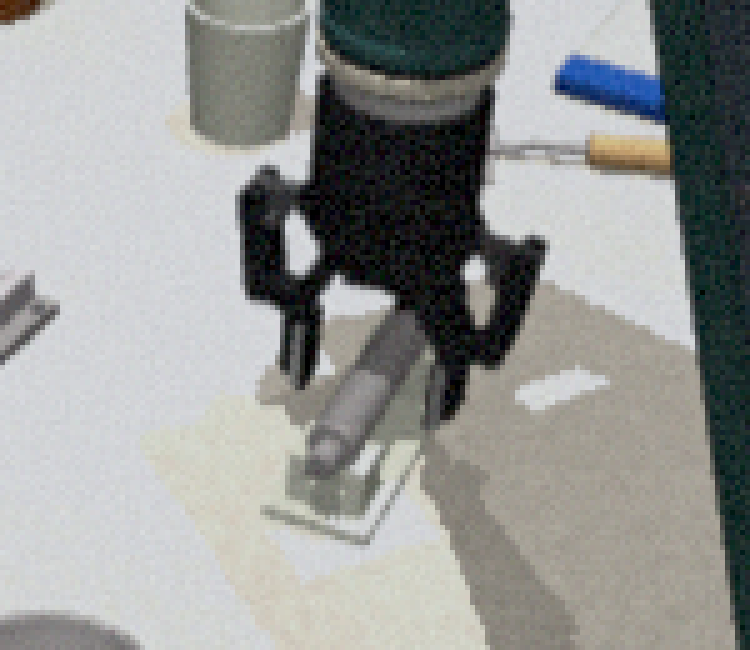

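The fingers straddle the middle of the probe, with pads at about crop (300,360) and (440,395). I'll close gently.

```bash
python3 -m crank '[[[0.5,0,0,0,0,0,0],[0.4,0,0,0,0,0,0],[0.35,0,0,0,0,0,0],[0.3,0,0,0,0,0,0],[0.25,0,0,0,0,0,0],[0.2,0,0,0,0,0,0],[0.15,0,0,0,0,0,0],[0.1,0,0,0,0,0,0],[0.1,0,0,0,0,0,0],[0.1,0,0,0,0,0,0]]]' 25
python3 - <<'E'
from plant import *
for i in range(3): print(get_obs()['force'],get_obs()['grip_width'],get_obs()['ee_pos'])
E
```

```text
t: 3.95
ee_pos: [0.4433, -0.1282, 0.0204]
eef_rot: [-179.8, -0.0, 101.2]
force: [-5.6, -2.6, 6.9]
grip_width: 0.272
[-5.59438212 -2.56863298  6.87859337] 0.2719063723273782 [ 0.4432965  -0.12821605  0.02035689]
[-5.59438212 -2.56863298  6.87859337] 0.2719063723273782 [ 0.4432965  -0.12821605  0.02035689]
[-5.59438212 -2.56863298  6.87859337] 0.2719063723273782 [ 0.4432965  -0.12821605  0.02035689]
```

```bash
python3 -m crank '[[[0.1,-0.001,0,0.001,0,0,0],[0.1,-0.001,0,0.001,0,0,0],[0.1,0,0,0,0,0,0],[0.1,0,0,0,0,0,0]]]'
python3 -m crank '[[[0.1,0,0,0.003,0,0,0],[0.1,0,0,0.006,0,0,0],[0.1,0,0,0.012,0,0,0],[0.1,0,0,0.015,0,0,0],[0.1,0,0,0.015,0,0,0],[0.1,0,0,0.015,0,0,0],[0.1,0,0,0.006,0,0,0],[0.1,0,0,0,0,0,0],[0.1,0,0,0,0,0,0]]]'
python3 - <<'E'
from plant import *
from h import *
c=read_camera("side"); crop(c,250,90,420,260,4,"pics/s3.png",1.5); np.savez("side3.npz",**c)
E
```

```text
t: 4.35
ee_pos: [0.443, -0.1282, 0.0222]
eef_rot: [180.0, -0.0, 101.2]
force: [0.7, -0.1, -3.9]
grip_width: 0.275
t: 5.25
ee_pos: [0.4426, -0.1282, 0.0941]
eef_rot: [-180.0, -0.0, 101.2]
force: [0.4, -0.0, -3.2]
grip_width: 0.269
```

View pics/s3.png

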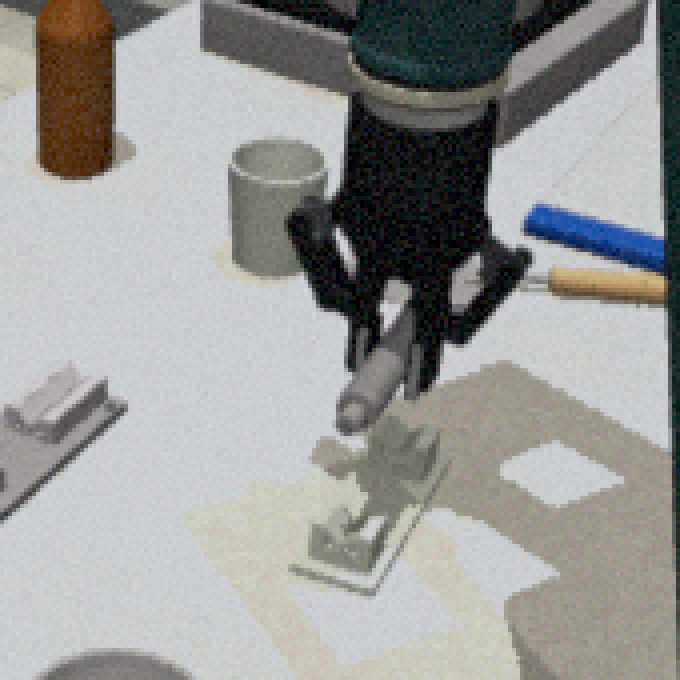

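The probe is held and lifted clear (about 3.5 N), with its nose tip at crop (348,418). I'll compare its pose with the tool.

```bash
python3 - <<'E'
from h import *
c=np.load("side3.npz")
T=c["world_from_camera"]
print("nose",ray(c,250+348/4-.4,90+418/4-.4,.112),"tcp .4426 -.1282, expected nose",.4426+.07*np.cos(np.radians(101.2)),-.1282+.07*np.sin(np.radians(101.2)))
P=cloud(c)[180:200,332:352].reshape(-1,3); Q=P[(P[:,2]>.09)&(P[:,2]<.14)]
print(len(Q),np.percentile(Q,[2,50,98],axis=0))
# dock from side depth: recheck hood, rail tops
E
```

```text
nose [ 0.43308432 -0.06863891  0.112     ] tcp .4426 -.1282, expected nose 0.429003595414602 -0.05953313912555659
235 [[ 0.42169897 -0.12284216  0.10488777]
 [ 0.43038058 -0.08359543  0.12081262]
 [ 0.46154583 -0.0581572   0.12644374]]
```

```bash
python3 - <<'E'
from h import *
from scipy.optimize import least_squares
c=np.load("side3.npz")
P=cloud(c)[170:202,330:356].reshape(-1,3); print(proj(c,[.429,-.0595,.1125]))
img=c["pixels"][170:202,330:356].reshape(-1,3).astype(int).sum(1)
Q=P[(P[:,2]>.09)&(P[:,2]<.135)&(P[:,1]>-.105)&(P[:,1]<-.05)&(P[:,0]<.46)]
c0=np.array([.4356,-.093])
def f(p):
    d=np.array([np.cos(p[1])*np.cos(p[3]),np.sin(p[1])*np.cos(p[3]),np.sin(p[3])]); v=Q-np.array([p[0],c0[1],p[2]])
    return np.linalg.norm(v-np.outer(v@d,d),axis=1)-.012
r=least_squares(f,[c0[0],np.radians(101),.113,0],loss="soft_l1",f_scale=.002)
print(len(Q),r.x[0],np.degrees(r.x[1]),r.x[2],np.degrees(r.x[3]),"res",np.abs(f(r.x)).mean())
r=least_squares(lambda p:f([p[0],np.radians(101.2),p[1],0]),[c0[0],.113],loss="soft_l1",f_scale=.002);print(r.x)
print("max y",np.sort(Q[:,1])[-15:])
E
```

```text
(np.float64(335.93417472946356), np.float64(196.59795442628248))
187 0.4351543229196959 91.91621365204921 0.11403204655602203 -8.894580550054991 res 0.0018724083995397397
[0.43639681 0.11276357]
max y [-0.05948706 -0.05933324 -0.05918071 -0.05907779 -0.05898977 -0.05890663
 -0.0586455  -0.05859645 -0.05842732 -0.05827145 -0.05791442 -0.05761707
 -0.05713274 -0.05707596 -0.05495843]
```

```bash
python3 -m crank '[[[0.1,0.01,0.005,0,0,0,-0.006],[0.1,0.022,0.0108,0,0,0,-0.012],[0.1,0.025,0.012,0,0,0,-0.013],[0.1,0.025,0.012,0,0,0,-0.013],[0.1,0.025,0.012,0,0,0,-0.013],[0.1,0.025,0.012,0,0,0,-0.013],[0.1,0.025,0.012,0,0,0,-0.013],[0.1,0.022,0.0108,0,0,0,-0.013],[0.1,0.014,0.007,0,0,0,-0.009],[0.1,0.008,0.004,0,0,0,-0.004]]]'
python3 -m crank '[[[0.1,0,0,-0.01,0,0,0],[0.1,0,0,-0.015,0,0,0],[0.1,0,0,-0.01,0,0,0],[0.1,0,0,0,0,0,0],[0.1,0,0,0,0,0,0]]]'
python3 - <<'E'
from plant import *
from h import *
c=read_camera("side"); crop(c,170,90,330,260,4,"pics/s4.png",1.5); np.savez("side4.npz",**c)
c=read_camera("top"); crop(c,195,130,335,210,5,"pics/t4.png",1.5); np.savez("top4.npz",**c)
E
```

```text
t: 6.3
ee_pos: [0.6454, -0.0293, 0.0932]
eef_rot: [-180.0, -0.0, 95.0]
force: [0.0, -0.5, -2.9]
grip_width: 0.267
t: 6.8
ee_pos: [0.6429, -0.031, 0.0585]
eef_rot: [-179.9, -0.0, 94.9]
force: [0.1, 1.0, -3.0]
grip_width: 0.265
```

View pics/s4.png

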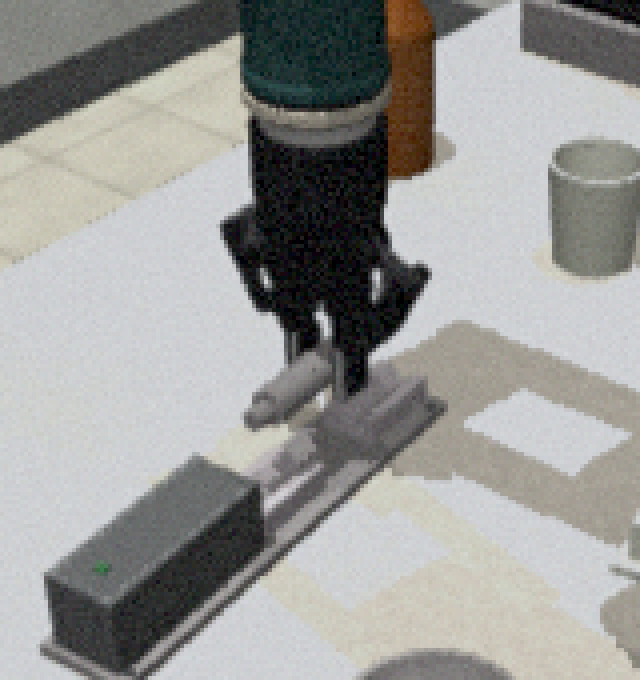

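View pics/t4.png

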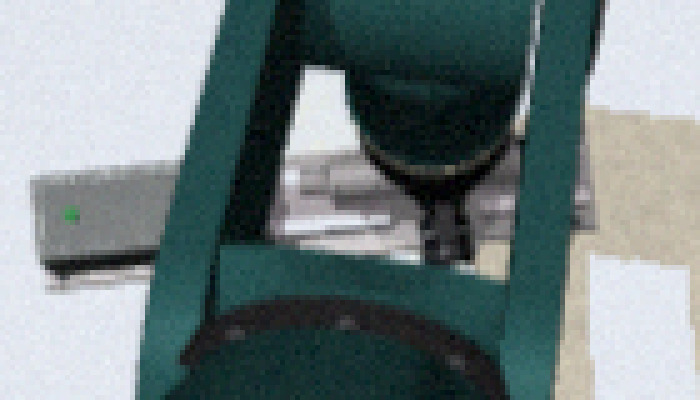

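The side view shows the probe above the groove, nose at crop (258,415) towards the hood. The top view shows the nose region next to the rail at crop (290-400,170-240). I'll overlay the model on both images.

```bash
cat >> h.py <<'E'
def overlay(c,box,k,name,lines,f=1.5):
    u0,v0,u1,v1=box
    im=np.clip(c["pixels"][v0:v1,u0:u1].astype(float)*f,0,255).astype(np.uint8)
    im=cv2.resize(im,None,fx=k,fy=k,interpolation=cv2.INTER_NEAREST)
    for a,b,col in lines:
        p=[tuple(int(round((q+.5-o)*k)) for q,o in zip(proj(c,x),(u0,v0))) for x in (a,b)]
        cv2.line(im,p[0],p[1],col,1)
    cv2.imwrite(name,im)
def dockpt(m,yaw,x,y,z):
    t=np.radians(yaw); return np.array([m[0]+x*np.cos(t)-y*np.sin(t),m[1]+x*np.sin(t)+y*np.cos(t),z])
def docklines(m,yaw):
    L=[];d=lambda *a:dockpt(m,yaw,*a)
    for s in(-1,1):
        L.append((d(0,.023*s,.057),d(.125,.023*s,.057),(0,255,255)))
        L.append((d(-.065,.018*s,.0255),d(0,.018*s,.0255),(0,255,0)))
        L.append((d(-.175,.018*s,.0255),d(-.115,.018*s,.0255),(0,255,0)))
        L.append((d(-.18,.03*s,.008),d(.13,.03*s,.008),(255,128,0)))
    for x in(0,.125): L.append((d(x,-.023,.057),d(x,.023,.057),(0,255,255)))
    for x in(-.065,-.115,-.175): L.append((d(x,-.018,.0255),d(x,.018,.0255),(0,255,0)))
    for x in(-.18,.13): L.append((d(x,-.03,.008),d(x,.03,.008),(255,128,0)))
    return L
def probelines(mid,yaw,z):
    L=[];d=lambda x,y:dockpt(mid,yaw,x,y,z)
    for s in(-1,1):
        L.append((d(-.07,.012*s),d(.055,.012*s),(0,0,255)));L.append((d(.055,.007*s),d(.07,.007*s),(0,0,255)))
    L.append((d(.07,-.007),d(.07,.007),(0,0,255)));L.append((d(-.07,-.012),d(-.07,.012),(0,0,255)))
    return L
E
python3 - <<'E'
from h import *
m=(.6364,.0592);yaw=94.93
c0=np.load("top0.npz");s0=np.load("side0.npz");c=np.load("top4.npz");s=np.load("side4.npz")
L=docklines(m,yaw)
overlay(c0,(195,145,325,195),6,"pics/o_t0.png",L)
overlay(s0,(170,170,290,270),6,"pics/o_s0.png",L)
L+=probelines((.6429,-.031),yaw,.0585+.0183)
overlay(c,(240,145,320,195),9,"pics/o_t4.png",L)
overlay(s,(200,150,300,240),8,"pics/o_s4.png",L)
E
```

```text
(no output)
```

View pics/o_t0.png

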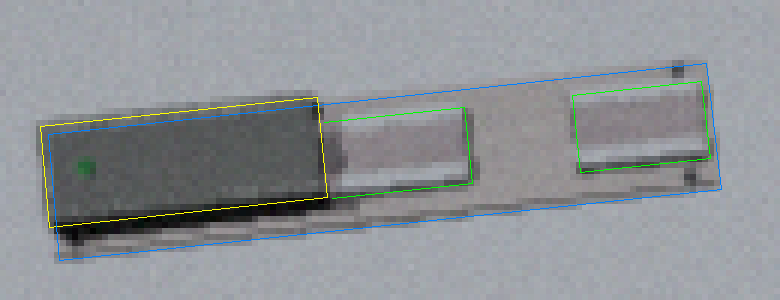

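View pics/o_s0.png

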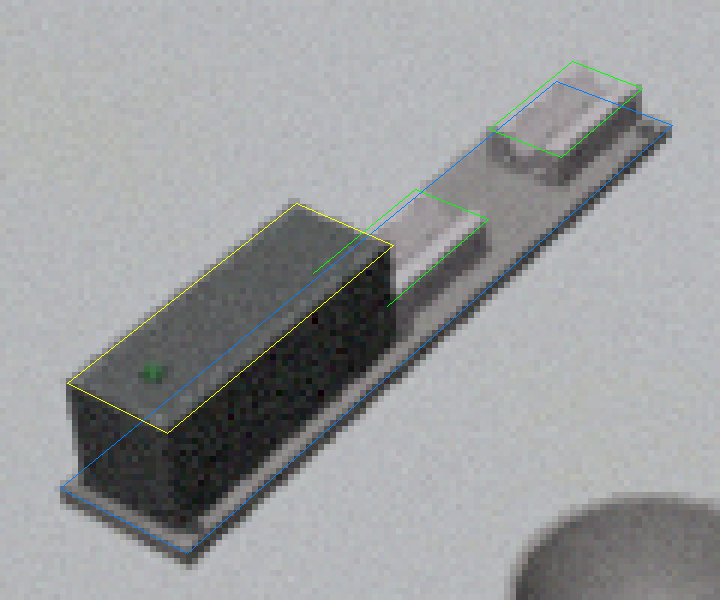

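View pics/o_t4.png

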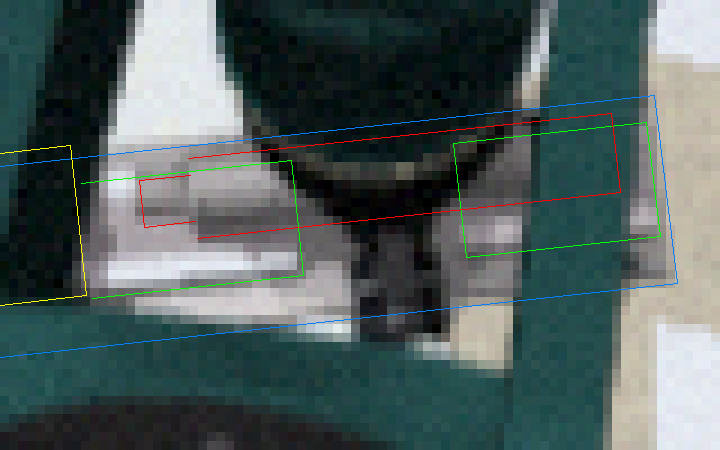

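View pics/o_s4.png

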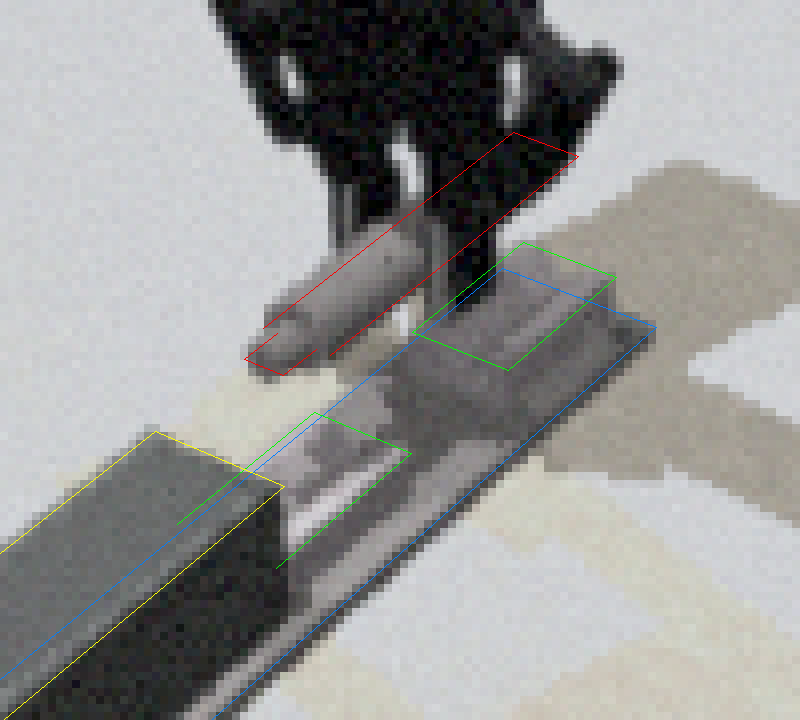

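```bash
cat >> h.py <<'E'
def sil(c,mid,yaw,z,col=(0,0,255)):
    cam=c["world_from_camera"][:3,3]; t=np.radians(yaw); a=np.array([np.cos(t),np.sin(t),0]); p=np.array([mid[0],mid[1],z]); L=[]
    for x0,x1,r in((-.07,.055,.012),(.055,.07,.007)):
        q=p+a*(x0+x1)/2; w=cam-q; n=np.cross(a,w); n/=np.linalg.norm(n); h=np.cross(n,a); d=np.linalg.norm(w-a*(w@a)); 
        if h@w<0:h=-h
        s=r/d; e=np.sqrt(1-s*s)
        for g in(-1,1):
            o=r*(s*h+g*e*n); L.append((p+a*x0+o,p+a*x1+o,col))
    k=[p+a*.07+.007*(np.cos(b)*np.array([0,0,1])+np.sin(b)*np.cross(a,[0,0,1])) for b in np.linspace(0,2*np.pi,17)]
    L+=[(k[i],k[i+1],col) for i in range(16)]
    return L
E
python3 - <<'E'
from h import *
c0=np.load("top0.npz");s0=np.load("side0.npz");c=np.load("top4.npz");s=np.load("side4.npz")
Z=.0585+.0183
overlay(c,(250,150,285,180),20,"pics/p_t4.png",sil(c,(.6429,-.031),94.93,Z))
overlay(s,(220,165,270,205),15,"pics/p_s4.png",sil(s,(.6429,-.031),94.93,Z))
pr=(.4432,-.1284)
overlay(c0,(285,220,355,260),10,"pics/p_t0.png",sil(c0,pr,101.2,.039))
overlay(s0,(320,180,365,240),12,"pics/p_s0.png",sil(s0,pr,101.2,.039))
E
```

```text
(no output)
```

View pics/p_t4.png

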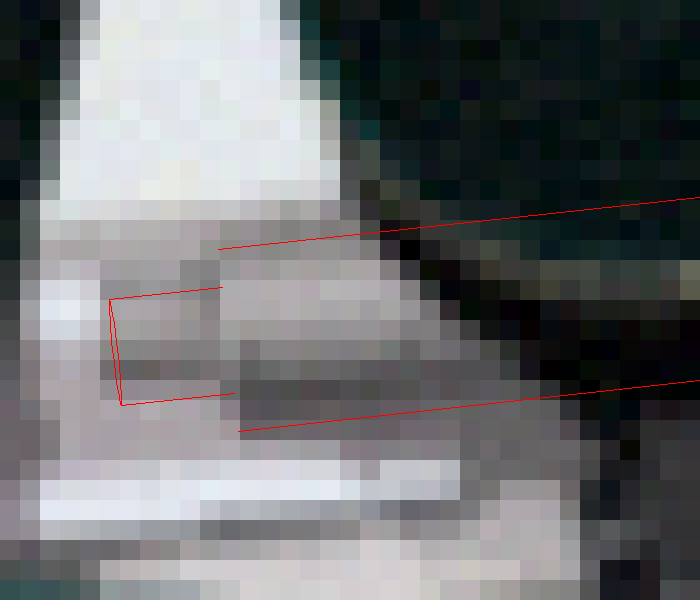

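View pics/p_s4.png

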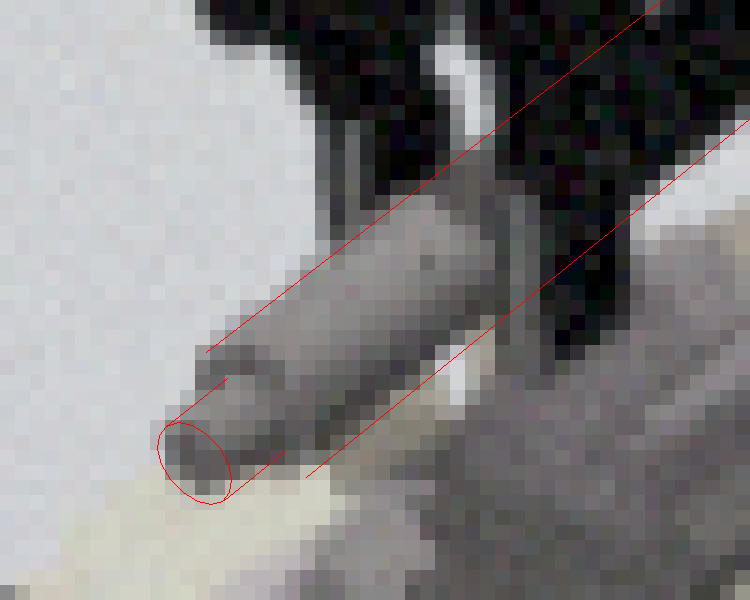

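View pics/p_t0.png

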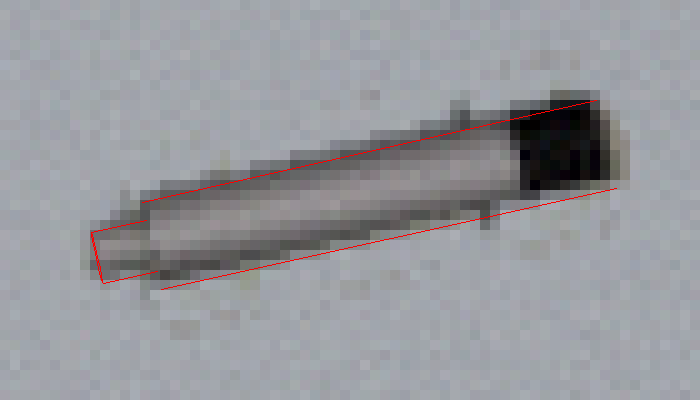

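View pics/p_s0.png

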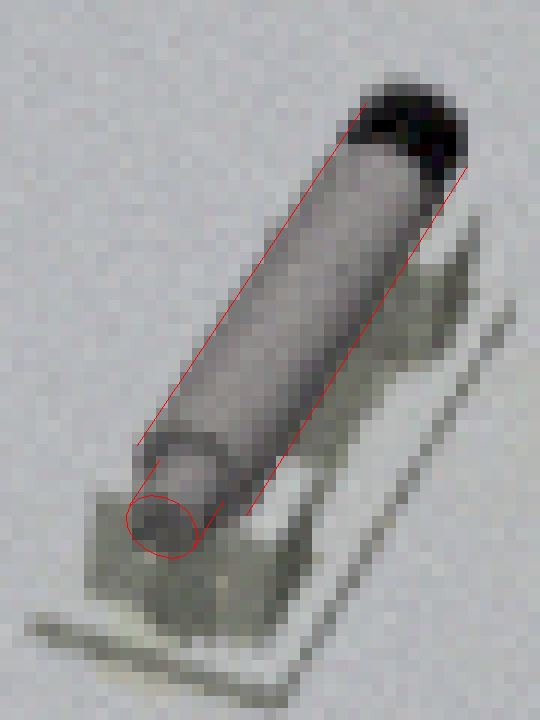

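```bash
python3 - <<'E'
from h import *
c0=dict(np.load("top0.npz"));s0=np.load("side0.npz")
c0["cy"]=c0["cy"]-1.0
m=(.6358,.0592)
L=docklines(m,94.93)
for x in (-.0095,.0095):
    for a,b in((-.175,-.115),(-.065,0)): L.append((dockpt(m,94.93,a,x,.0255),dockpt(m,94.93,b,x,.0255),(255,0,255)))
overlay(c0,(240,148,320,186),10,"pics/q_t0.png",L)
overlay(s0,(225,175,290,235),12,"pics/q_s0.png",L)
E
```

```text
(no output)
```

View pics/q_t0.png

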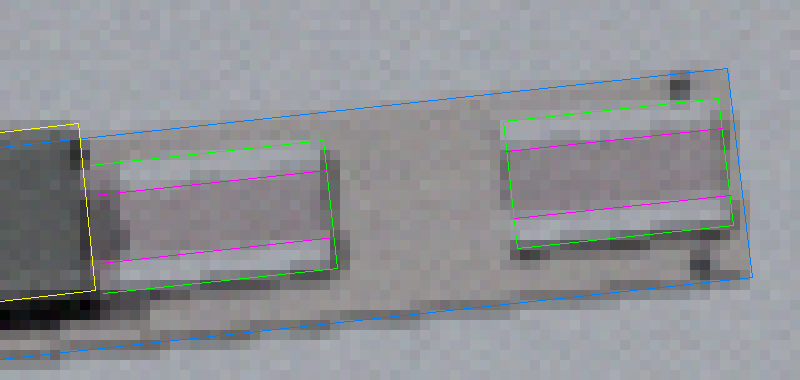

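View pics/q_s0.png

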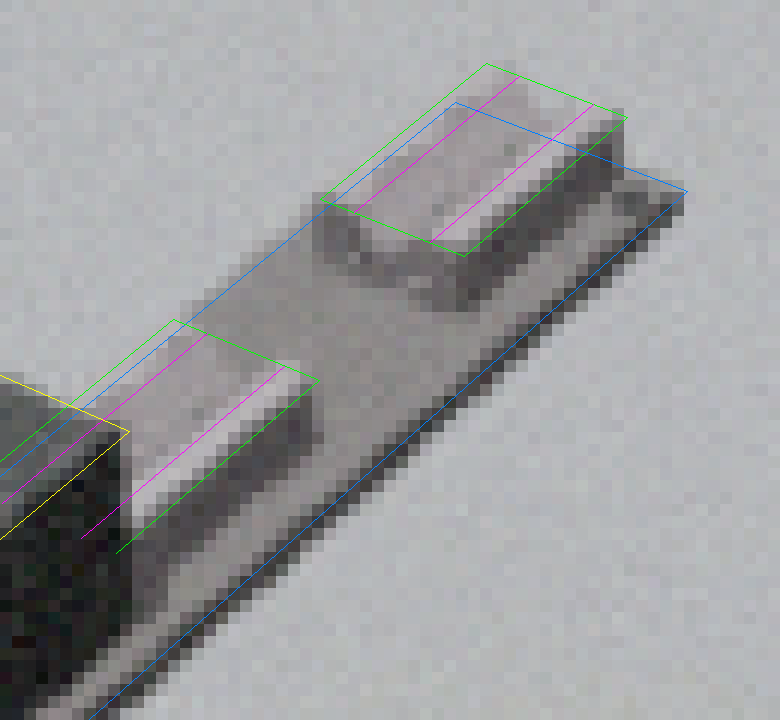

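```bash
python3 -m crank '[[[0.1,0,0,-0.012,0,0,0],[0.1,0,0,-0.012,0,0,0],[0.1,0,0,-0.008,0,0,0],[0.1,0,0,-0.004,0,0,0],[0.1,0,0,-0.002,0,0,0],[0.1,0,0,-0.001,0,0,0],[0.1,0,0,0,0,0,0],[0.1,0,0,0,0,0,0]]]'
python3 -m crank '[[[0.1,0,0,-0.001,0,0,0],[0.1,0,0,0,0,0,0],[0.1,0,0,0,0,0,0]]]'
```

```text
t: 7.7
ee_pos: [0.6442, -0.0307, 0.0206]
eef_rot: [180.0, 0.0, 94.9]
force: [0.3, -0.3, -3.2]
grip_width: 0.278
t: 8.0
ee_pos: [0.6439, -0.0307, 0.0194]
eef_rot: [180.0, -0.0, 94.9]
force: [-0.7, 0.2, -3.2]
grip_width: 0.267
```

```bash
python3 -m crank '[[[0.1,-0.0007,0,-0.001,0,0,0],[0.1,0,0,-0.001,0,0,0],[0.1,0,0,-0.0005,0,0,0],[0.1,0,0,0,0,0,0],[0.1,0,0,0,0,0,0]]]'
python3 -m crank '[[[0.1,0,0,-0.0008,0,0,0],[0.1,0,0,0,0,0,0],[0.1,0,0,0,0,0,0]]]'
python3 -m crank '[[[0.1,0,0,-0.0005,0,0,0],[0.1,0,0,0,0,0,0],[0.1,0,0,0,0,0,0]]]'
```

```text
t: 8.5
ee_pos: [0.6432, -0.0307, 0.0167]
eef_rot: [-180.0, 0.0, 94.9]
force: [-0.1, -0.4, -3.1]
grip_width: 0.265
t: 8.8
ee_pos: [0.6433, -0.0307, 0.016]
eef_rot: [180.0, 0.0, 94.9]
force: [0.9, -0.1, -3.2]
grip_width: 0.27
t: 9.1
ee_pos: [0.6436, -0.0307, 0.0157]
eef_rot: [180.0, 0.0, 94.9]
force: [2.1, 0.4, -1.9]
grip_width: 0.27
```

```bash
python3 -m crank '[[[0.1,0.0008,0,0,0,0,0],[0.1,0,0,0,0,0,0],[0.1,0,0,0,0,0,0]]]'
python3 -m crank '[[[0.1,0.0003,0,-0.0005,0,0,0],[0.1,0,0,0,0,0,0],[0.1,0,0,0,0,0,0]]]'
python3 - <<'E'
from plant import *
o=get_obs();print(o['force'],o['torque'],o['ee_pos'])
E
```

```text
t: 9.4
ee_pos: [0.6439, -0.0307, 0.0154]
eef_rot: [-180.0, -0.0, 94.9]
force: [0.2, -0.2, -2.7]
grip_width: 0.27
t: 9.7
ee_pos: [0.6443, -0.0307, 0.0149]
eef_rot: [-180.0, -0.0, 94.9]
force: [0.5, -0.3, -3.4]
grip_width: 0.267
[ 0.46080223 -0.33540672 -3.37610307] [ 0.05001827 -0.0848825   0.01291914] [ 0.64433576 -0.03067102  0.01492338]
```

```bash
python3 -m crank '[[[0.1,0,0,-0.0005,0,0,0],[0.1,0,0,0,0,0,0],[0.1,0,0,0,0,0,0]]]'
python3 -m crank '[[[0.1,0,0,-0.0004,0,0,0],[0.1,0,0,0,0,0,0],[0.1,0,0,0,0,0,0]]]'
```

```text
t: 10.0
ee_pos: [0.6446, -0.0307, 0.0146]
eef_rot: [180.0, 0.0, 94.9]
force: [-0.0, -0.5, -0.8]
grip_width: 0.268
t: 10.3
ee_pos: [0.6447, -0.0307, 0.0145]
eef_rot: [180.0, 0.0, 94.9]
force: [1.4, 0.6, 2.0]
grip_width: 0.27
```

The probe is seated at z = 0.0145 (predicted 0.0144), with the dock taking its weight. I'll release it.

```bash
python3 -m crank '[[[0.1,0.0003,0,0.0003,0,0,0],[0.26,0,0,0,0,0,0],[0.3,0,0,0,0,0,0],[0.35,0,0,0,0,0,0],[0.4,0,0,0,0,0,0],[0.5,0,0,0,0,0,0],[0.6,0,0,0,0,0,0],[0.6,0,0,0,0,0,0]]]'
python3 -m crank '[[[0.6,0,0,0.004,0,0,0],[0.6,0,0,0.008,0,0,0],[0.6,0,0,0.015,0,0,0],[0.6,0,0,0.02,0,0,0],[0.6,0,0,0.025,0,0,0],[0.6,0,0,0.02,0,0,0],[0.6,0,0,0,0,0,0],[0.6,0,0,0,0,0,0]]]'
python3 - <<'E'
from plant import *
from h import *
s=read_camera("side"); np.savez("side5.npz",**s); c=read_camera("top"); np.savez("top5.npz",**c)
crop(s,170,90,330,260,4,"pics/s5.png",1.5)
mid=(.6447,-.0307)
overlay(s,(215,150,295,240),8,"pics/p_s5.png",sil(s,mid,94.93,.033))
c=dict(c);c["cy"]-=1
overlay(c,(240,140,320,195),9,"pics/p_t5.png",sil(c,mid,94.93,.033))
E
```

```text
t: 11.1
ee_pos: [0.6445, -0.0307, 0.0143]
eef_rot: [-180.0, -0.0, 94.9]
force: [0.5, -0.0, 0.8]
grip_width: 0.603
t: 11.9
ee_pos: [0.6451, -0.0308, 0.1076]
eef_rot: [179.9, 0.0, 94.9]
force: [-0.3, -0.4, -0.5]
grip_width: 0.598
```

View pics/s5.png

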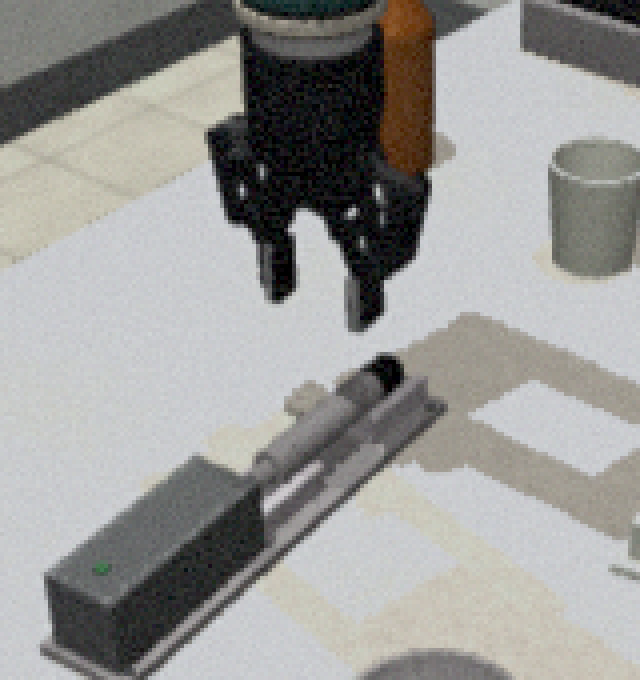

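View pics/p_s5.png

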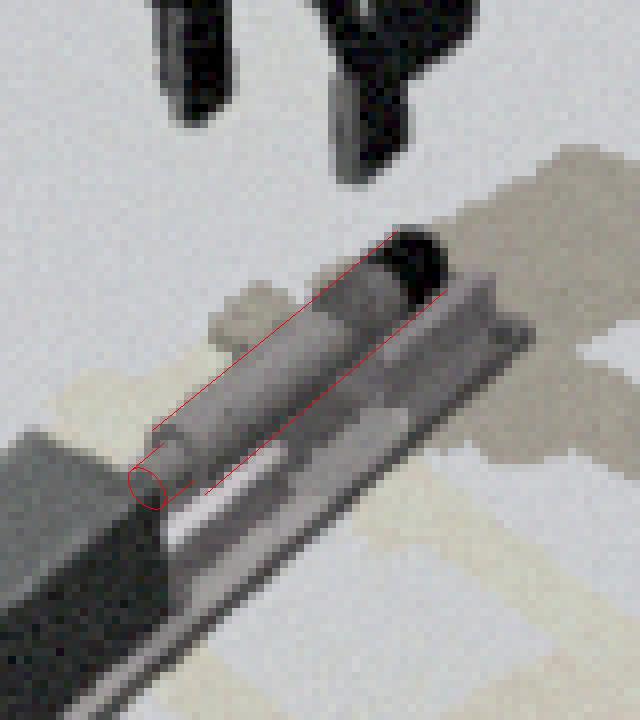

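View pics/p_t5.png

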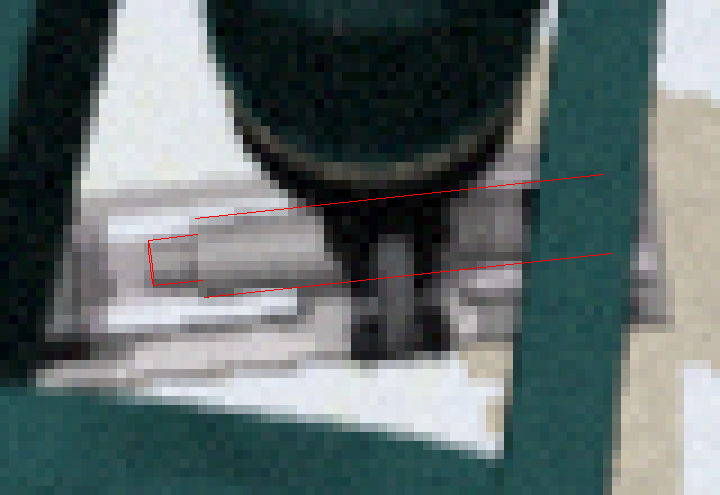

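The side and top pictures both show the probe lying in the groove, matching the model outline. In the top crop its nose at (150,262) is short of the mouth at about x = 75, and the black tail is clear at the open end. Next I'll shut the fingers and go behind the tail.

```bash
python3 -m crank '[[[0.3,0.001,-0.0125,0,0,0,0],[0.1,0.001,-0.02,0,0,0,0],[0,0.002,-0.02,0,0,0,0],[0,0.002,-0.02,0,0,0,0],[0,0.001,-0.0125,0,0,0,0],[0,0.0006,-0.0075,0,0,0,0],[0,0,0,0,0,0,0],[0,0,0,0,0,0,0]]]'
python3 -m crank '[[[0,0,0,-0.015,0,0,0],[0,0,0,-0.02,0,0,0],[0,0,0,-0.02,0,0,0],[0,0,0,-0.013,0,0,0],[0,0,0,-0.007,0,0,0],[0,0,0,-0.003,0,0,0],[0,0,0,0,0,0,0],[0,0,0,0,0,0,0]]]'
python3 - <<'E'
from plant import *
from h import *
s=read_camera("side"); c=read_camera("top")
crop(s,215,110,315,210,6,"pics/s6.png",1.5)
crop(c,240,130,330,200,8,"pics/t6.png",1.5)
E
```

```text
t: 12.8
ee_pos: [0.652, -0.1229, 0.1062]
eef_rot: [-180.0, -0.0, 94.9]
force: [-0.2, 0.3, -0.2]
grip_width: -0.001
t: 13.6
ee_pos: [0.6528, -0.1233, 0.0291]
eef_rot: [179.9, 0.0, 94.9]
force: [0.6, 0.5, 0.4]
grip_width: -0.001
```

View pics/s6.png

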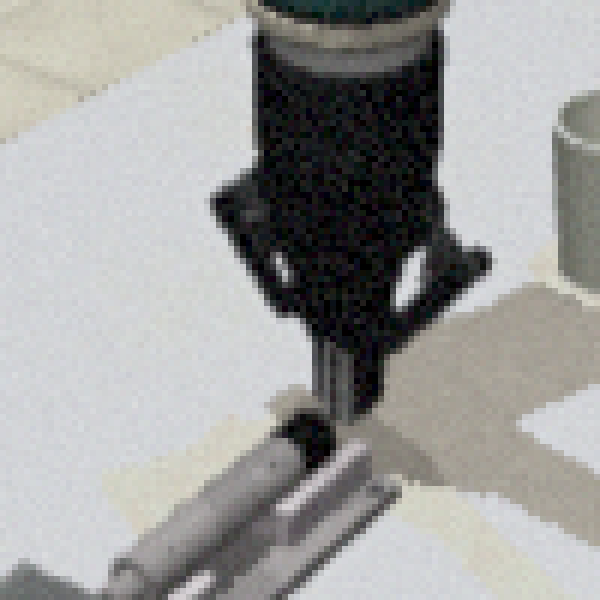

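View pics/t6.png

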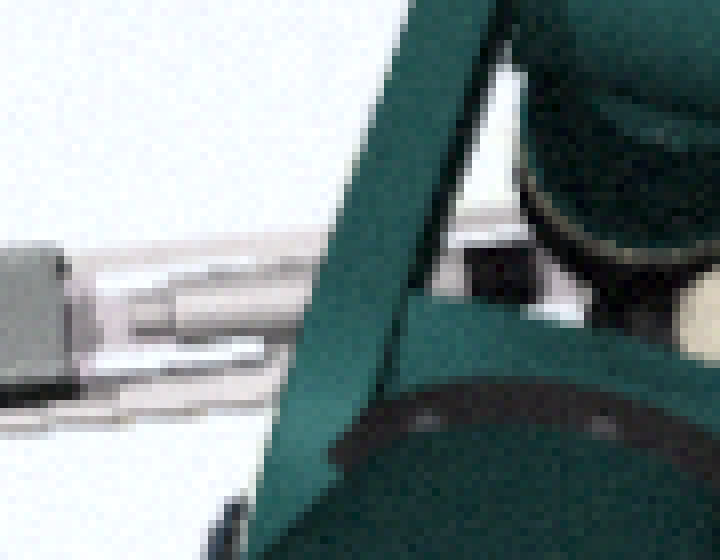

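The side view shows the shut fingers behind the black tail at crop (345,390). The top view shows a gap between the tail at (530,275) and the fingers at about (590,320). I'll push slowly.

```bash
python3 -m crank '[[[0,-0.00026,0.003,0,0,0,0],[0,-0.00026,0.003,0,0,0,0],[0,-0.00017,0.002,0,0,0,0],[0,-0.00009,0.001,0,0,0,0],[0,-0.00009,0.001,0,0,0,0]]]'
python3 -m crank '[[[0,-0.00009,0.001,0,0,0,0],[0,-0.00009,0.001,0,0,0,0],[0,-0.00009,0.001,0,0,0,0],[0,-0.00009,0.001,0,0,0,0]]]'
python3 -m crank '[[[0,-0.00009,0.001,0,0,0,0],[0,-0.00009,0.001,0,0,0,0],[0,-0.00009,0.001,0,0,0,0],[0,-0.00009,0.001,0,0,0,0]]]'
python3 -m crank '[[[0,-0.00009,0.001,0,0,0,0],[0,-0.00009,0.001,0,0,0,0],[0,-0.00009,0.001,0,0,0,0],[0,-0.00009,0.001,0,0,0,0]]]'
```

```text
t: 14.2
ee_pos: [0.6513, -0.113, 0.0284]
eef_rot: [-180.0, -0.0, 94.9]
force: [0.6, 0.1, 0.2]
grip_width: -0.001
t: 14.6
ee_pos: [0.6509, -0.1092, 0.0283]
eef_rot: [-180.0, 0.0, 94.9]
force: [0.1, -1.7, -0.4]
grip_width: 0.001
t: 15.0
ee_pos: [0.6506, -0.1053, 0.0283]
eef_rot: [-180.0, 0.0, 94.9]
force: [0.0, -1.8, -0.4]
grip_width: 0.004
t: 15.4
ee_pos: [0.6502, -0.1011, 0.0284]
eef_rot: [-180.0, -0.0, 94.9]
force: [-0.6, -2.8, -0.4]
grip_width: 0.002
```

```bash
python3 -m crank '[[[0,-0.00017,0.002,0,0,0,0],[0,-0.00017,0.002,0,0,0,0],[0,-0.00017,0.002,0,0,0,0],[0,-0.00017,0.002,0,0,0,0],[0,-0.00017,0.002,0,0,0,0],[0,-0.00017,0.002,0,0,0,0],[0,-0.00017,0.002,0,0,0,0],[0,-0.00017,0.002,0,0,0,0]]]'
python3 -m crank '[[[0,-0.00017,0.002,0,0,0,0],[0,-0.00017,0.002,0,0,0,0],[0,-0.00017,0.002,0,0,0,0],[0,-0.00017,0.002,0,0,0,0],[0,-0.00017,0.002,0,0,0,0],[0,-0.00017,0.002,0,0,0,0]]]'
python3 - <<'E'
from plant import *
from h import *
s=read_camera("side"); crop(s,190,110,310,235,5,"pics/s7.png",1.5)
E
```

```text
t: 16.2
ee_pos: [0.6488, -0.085, 0.0284]
eef_rot: [-180.0, -0.0, 94.9]
force: [-0.5, -1.6, -0.7]
grip_width: -0.001
t: 16.8
ee_pos: [0.6478, -0.073, 0.0284]
eef_rot: [-180.0, -0.0, 94.9]
force: [0.0, -0.9, -0.7]
grip_width: 0.001
```

View pics/s7.png

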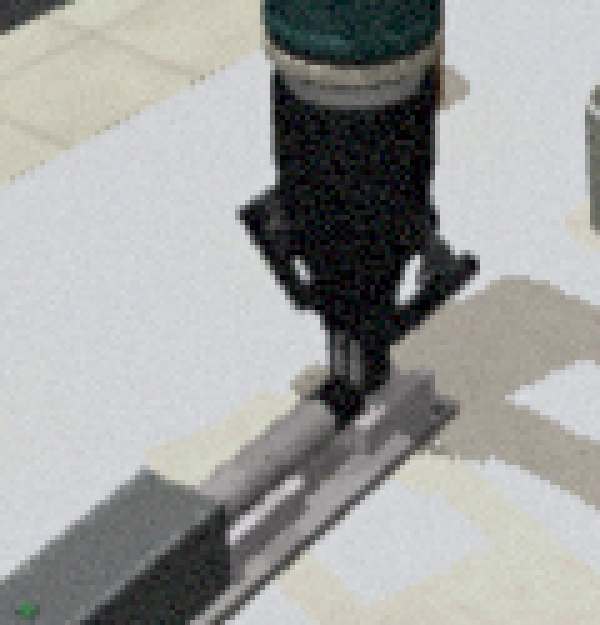

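The nose is under the hood and the tail is being pushed along (at crop 345,395). I'll continue, then slow down before the earliest possible stop.

```bash
python3 -m crank '[[[0,-0.00017,0.002,0,0,0,0],[0,-0.00017,0.002,0,0,0,0],[0,-0.00017,0.002,0,0,0,0],[0,-0.00017,0.002,0,0,0,0],[0,-0.00017,0.002,0,0,0,0],[0,-0.00017,0.002,0,0,0,0],[0,-0.00017,0.002,0,0,0,0],[0,-0.00017,0.002,0,0,0,0],[0,-0.00017,0.002,0,0,0,0],[0,-0.00017,0.002,0,0,0,0]]]'
python3 -m crank '[[[0,-0.00017,0.002,0,0,0,0],[0,-0.00017,0.002,0,0,0,0],[0,-0.00017,0.002,0,0,0,0],[0,-0.00017,0.002,0,0,0,0],[0,-0.00017,0.002,0,0,0,0],[0,-0.00017,0.002,0,0,0,0],[0,-0.00017,0.002,0,0,0,0],[0,-0.00017,0.002,0,0,0,0]]]'
python3 -m crank '[[[0,-0.00009,0.001,0,0,0,0],[0,-0.00009,0.001,0,0,0,0],[0,-0.00009,0.001,0,0,0,0],[0,-0.00009,0.001,0,0,0,0],[0,-0.00009,0.001,0,0,0,0],[0,-0.00009,0.001,0,0,0,0]]]'
```

```text
t: 17.85
ee_pos: [0.6461, -0.053, 0.0284]
eef_rot: [-180.0, -0.0, 94.9]
force: [0.7, -2.7, -0.2]
grip_width: 0.0
t: 18.65
ee_pos: [0.6447, -0.0371, 0.0283]
eef_rot: [-180.0, 0.0, 94.9]
force: [-0.8, -2.8, 0.9]
grip_width: -0.0
t: 19.25
ee_pos: [0.6442, -0.0312, 0.0284]
eef_rot: [-180.0, 0.0, 94.9]
force: [-1.3, -2.7, -0.7]
grip_width: -0.001
```

```bash
cat > ok.py <<'E'
import sys
from plant import get_obs
o=get_obs(); f=o["force"]
if abs(f[1])>4.5: print("STOP: force",f.round(1)); sys.exit(1)
E
python3 -m crank '[[[0,-0.00004,0.0005,0,0,0,0],[0,-0.00004,0.0005,0,0,0,0],[0,-0.00004,0.0005,0,0,0,0],[0,-0.00004,0.0005,0,0,0,0]]]' && python3 ok.py && python3 -m crank '[[[0,-0.00004,0.0005,0,0,0,0],[0,-0.00004,0.0005,0,0,0,0],[0,-0.00004,0.0005,0,0,0,0],[0,-0.00004,0.0005,0,0,0,0]]]' && python3 ok.py && python3 -m crank '[[[0,-0.00004,0.0005,0,0,0,0],[0,-0.00004,0.0005,0,0,0,0],[0,-0.00004,0.0005,0,0,0,0],[0,-0.00004,0.0005,0,0,0,0]]]' && python3 ok.py && python3 -m crank '[[[0,-0.00004,0.0005,0,0,0,0],[0,-0.00004,0.0005,0,0,0,0],[0,-0.00004,0.0005,0,0,0,0],[0,-0.00004,0.0005,0,0,0,0]]]'
```

```text
t: 19.65
ee_pos: [0.644, -0.0292, 0.0284]
eef_rot: [-180.0, 0.0, 94.9]
force: [-1.6, -3.0, 0.9]
grip_width: -0.0
t: 20.05
ee_pos: [0.6439, -0.0272, 0.0284]
eef_rot: [-180.0, -0.0, 94.9]
force: [-0.8, -3.3, 0.9]
grip_width: -0.0
t: 20.45
ee_pos: [0.6438, -0.0252, 0.0284]
eef_rot: [-180.0, 0.0, 94.9]
force: [-2.0, -3.7, 0.9]
grip_width: 0.002
t: 20.85
ee_pos: [0.6436, -0.0231, 0.0283]
eef_rot: [-180.0, -0.0, 94.9]
force: [-1.6, -2.6, -0.1]
grip_width: -0.003
```

```bash

python3 -m crank '[[[0,0,0.0005,0,0,0,0],[0,-0.00004,0.0005,0,0,0,0],[0,0,0.0005,0,0,0,0],[0,-0.00004,0.0005,0,0,0,0]]]' && python3 ok.py && python3 -m crank '[[[0,0,0.0005,0,0,0,0],[0,-0.00004,0.0005,0,0,0,0],[0,-0.00004,0.0005,0,0,0,0],[0,-0.00004,0.0005,0,0,0,0]]]' && python3 ok.py && python3 -m crank '[[[0,-0.00004,0.0005,0,0,0,0],[0,-0.00004,0.0005,0,0,0,0],[0,-0.00004,0.0005,0,0,0,0],[0,-0.00004,0.0005,0,0,0,0]]]' && python3 ok.py && python3 -m crank '[[[0,-0.00004,0.0005,0,0,0,0],[0,-0.00004,0.0005,0,0,0,0],[0,-0.00004,0.0005,0,0,0,0],[0,-0.00004,0.0005,0,0,0,0]]]'
```

```text
t: 21.25
ee_pos: [0.6435, -0.0211, 0.0284]
eef_rot: [-180.0, -0.0, 94.9]
force: [-1.5, -3.0, 0.5]
grip_width: -0.001
t: 21.65
ee_pos: [0.6434, -0.0191, 0.0284]
eef_rot: [-180.0, -0.0, 94.9]
force: [-1.8, -3.2, 0.1]
grip_width: -0.001
t: 22.05
ee_pos: [0.6433, -0.0172, 0.0284]
eef_rot: [-180.0, -0.0, 94.9]
force: [-1.1, -2.6, 0.3]
grip_width: 0.001
t: 22.45
ee_pos: [0.643, -0.0151, 0.0283]
eef_rot: [-180.0, -0.0, 94.9]
force: [-1.4, -2.3, 0.5]
grip_width: -0.001
```

Nothing yet, with the nose at about 76 mm. I'll continue the same way.

```bash

python3 -m crank '[[[0,-0.00004,0.0005,0,0,0,0],[0,-0.00004,0.0005,0,0,0,0],[0,-0.00004,0.0005,0,0,0,0],[0,-0.00004,0.0005,0,0,0,0]]]' && python3 ok.py && python3 -m crank '[[[0,-0.00004,0.0005,0,0,0,0],[0,-0.00004,0.0005,0,0,0,0],[0,-0.00004,0.0005,0,0,0,0],[0,-0.00004,0.0005,0,0,0,0]]]' && python3 ok.py && python3 -m crank '[[[0,-0.00004,0.0005,0,0,0,0],[0,-0.00004,0.0005,0,0,0,0],[0,-0.00004,0.0005,0,0,0,0],[0,-0.00004,0.0005,0,0,0,0]]]' && python3 ok.py && python3 -m crank '[[[0,-0.00004,0.0005,0,0,0,0],[0,-0.00004,0.0005,0,0,0,0],[0,-0.00004,0.0005,0,0,0,0],[0,-0.00004,0.0005,0,0,0,0]]]'&& python3 ok.py && python3 -m crank '[[[0,-0.00004,0.0005,0,0,0,0],[0,-0.00004,0.0005,0,0,0,0],[0,-0.00004,0.0005,0,0,0,0],[0,-0.00004,0.0005,0,0,0,0]]]'
```

```text
t: 22.85
ee_pos: [0.6429, -0.0132, 0.0284]
eef_rot: [-180.0, -0.0, 94.9]
force: [-2.6, -3.8, 0.8]
grip_width: 0.003
t: 23.25
ee_pos: [0.6428, -0.0112, 0.0284]
eef_rot: [-180.0, 0.0, 94.9]
force: [-2.0, -3.4, 0.6]
grip_width: 0.005
t: 23.65
ee_pos: [0.6426, -0.0092, 0.0284]
eef_rot: [-180.0, 0.0, 94.9]
force: [-1.8, -3.1, 0.8]
grip_width: 0.002
t: 24.05
ee_pos: [0.6424, -0.0072, 0.0284]
eef_rot: [-180.0, 0.0, 94.9]
force: [-1.3, -4.3, 0.4]
grip_width: 0.0
t: 24.45
ee_pos: [0.6423, -0.0052, 0.0284]
eef_rot: [-180.0, 0.0, 94.9]
force: [-1.8, -3.4, 0.3]
grip_width: -0.001
```

```bash

python3 -m crank '[[[0,-0.00004,0.0005,0,0,0,0],[0,-0.00004,0.0005,0,0,0,0],[0,-0.00004,0.0005,0,0,0,0]]]' && python3 ok.py && python3 -m crank '[[[0,-0.00004,0.0005,0,0,0,0],[0,-0.00004,0.0005,0,0,0,0],[0,-0.00004,0.0005,0,0,0,0]]]' && python3 ok.py && python3 -m crank '[[[0,-0.00004,0.0005,0,0,0,0],[0,-0.00004,0.0005,0,0,0,0],[0,-0.00004,0.0005,0,0,0,0]]]' && python3 ok.py && python3 -m crank '[[[0,-0.00004,0.0005,0,0,0,0],[0,-0.00004,0.0005,0,0,0,0],[0,-0.00004,0.0005,0,0,0,0]]]'
```

```text
t: 24.75
ee_pos: [0.6421, -0.0037, 0.0284]
eef_rot: [-180.0, 0.0, 94.9]
force: [-2.8, -3.2, 1.0]
grip_width: -0.001
t: 25.05
ee_pos: [0.642, -0.0022, 0.0284]
eef_rot: [-180.0, 0.0, 94.9]
force: [-1.1, -3.7, 0.8]
grip_width: 0.001
t: 25.35
ee_pos: [0.642, -0.0016, 0.0284]
eef_rot: [-180.0, 0.1, 95.0]
force: [-1.3, -9.3, 1.0]
grip_width: -0.003
STOP: force [-1.3 -9.3  1. ]
```

The force jumped from 3.7 to 9.3 N and the tool lags its target at a nose depth of about 90 mm, which is inside the 70-98 mm range. I'll hold for one row and then ease off in small steps.

```bash
python3 -m crank '[[[0,0,0,0,0,0,0]]]'; python3 -m crank '[[[0,0,-0.0005,0,0,0,0],[0,0,0,0,0,0,0]]]';python3 -m crank '[[[0,0,-0.0005,0,0,0,0],[0,0,0,0,0,0,0]]]'
python3 - <<'E'
from plant import *
from h import *
s=read_camera("side"); crop(s,170,110,310,235,5,"pics/s8.png",1.5)
np.savez("side8.npz",**s)
E
```

```text
t: 25.45
ee_pos: [0.642, -0.0016, 0.0284]
eef_rot: [-180.0, 0.1, 95.0]
force: [-1.9, -7.9, 1.7]
grip_width: 0.002
t: 25.65
ee_pos: [0.642, -0.0016, 0.0284]
eef_rot: [-180.0, 0.0, 94.9]
force: [-2.3, -6.1, 0.1]
grip_width: -0.003
t: 25.85
ee_pos: [0.642, -0.0016, 0.0284]
eef_rot: [180.0, -0.0, 94.9]
force: [-1.1, -4.0, 0.9]
grip_width: 0.001
```

View pics/s8.png

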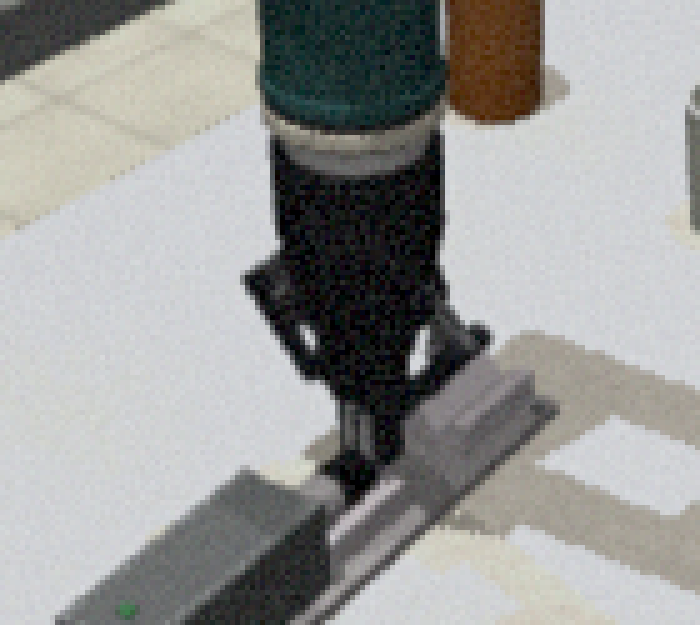

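The position stayed at -0.0016 while the force dropped from 9.3 to 4 N, so this is a rigid stop. The side view shows about 50 mm of the tail outside the hood. I'll withdraw and check.

```bash
python3 -m crank '[[[0,0.00009,-0.001,0,0,0,0],[0,0.00017,-0.002,0,0,0,0],[0,0.0004,-0.005,0,0,0,0],[0,0.0006,-0.007,0,0,0,0],[0,0,0,0.005,0,0,0],[0,0,0,0.015,0,0,0],[0,0,0,0.025,0,0,0],[0,0,0,0.03,0,0,0],[0,0,0,0.03,0,0,0],[0,0,0,0.03,0,0,0]]]'
python3 -m crank '[[[0,0,-0.03,0,0,0,0],[0,0,-0.04,0,0,0,0],[0,0,-0.04,0,0,0,0],[0,0,-0.04,0,0,0,0],[0,0,-0.03,0,0,0,0],[0,0,-0.02,0,0,0,0],[0,0,0,0,0,0,0],[0,0,0,0,0,0,0]]]'
python3 - <<'E'
from plant import *
from h import *
s=read_camera("side"); c=read_camera("top"); np.savez("side9.npz",**s); np.savez("top9.npz",**c)
t=np.radians(94.93); d=np.array([np.cos(t),np.sin(t)]); m=np.array([.6358,.0592])
mid=np.array([.642,-.0016])+.081*d; print("mid dock x",(mid-m)@d)
overlay(s,(215,160,295,240),8,"pics/s9.png",sil(s,mid,94.93,.033)[:2])
crop(s,0,0,560,420,1,"pics/s9f.png",1.3); crop(c,0,0,560,420,1,"pics/t9f.png",1.3)
crop(c,195,140,325,200,6,"pics/t9.png",1.5)
E
```

```text
t: 26.9
ee_pos: [0.6432, -0.0165, 0.166]
eef_rot: [179.9, 0.0, 94.9]
force: [1.0, 0.2, -0.2]
grip_width: -0.001
t: 27.7
ee_pos: [0.6431, -0.2162, 0.1638]
eef_rot: [180.0, -0.0, 94.9]
force: [-0.3, -0.1, -0.1]
grip_width: 0.002
mid dock x 0.019892114227672925
```

View pics/s9.png

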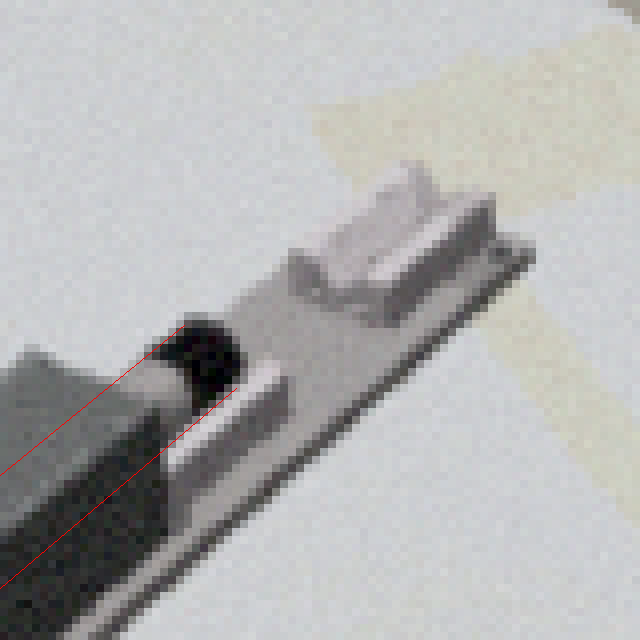

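View pics/t9.png

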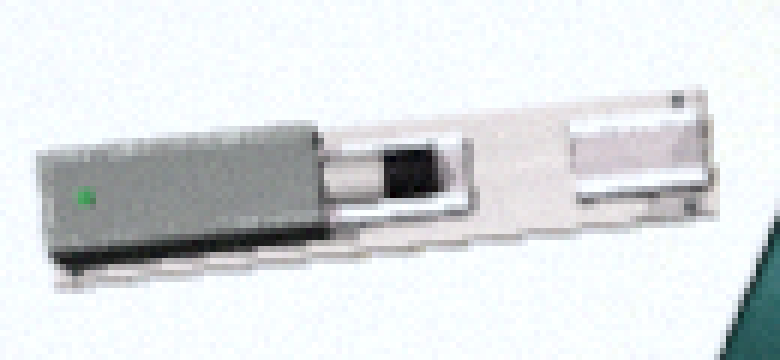

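View pics/s9f.png

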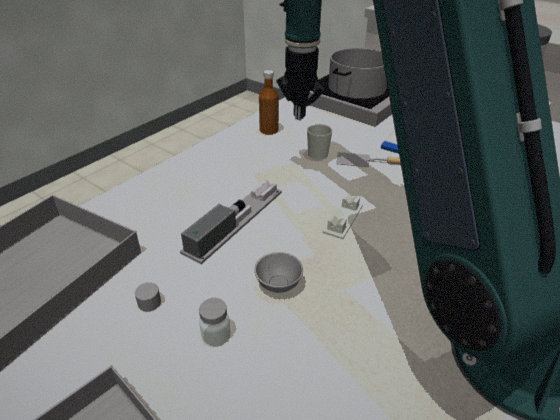

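View pics/t9f.png

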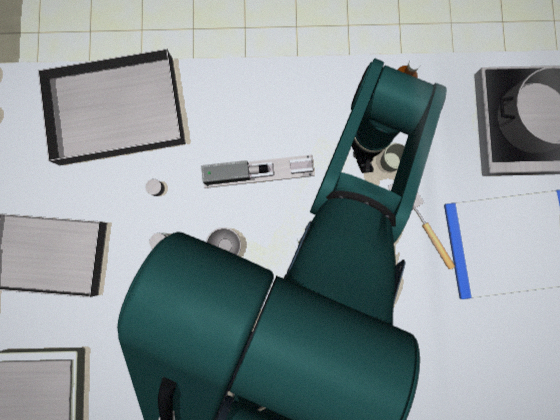

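The probe lies level in the groove with its black tail at top crop (412,172). About 50 mm sticks out, and it matches the model line. The bowl, jar, weight, beaker and spatula are where they were, and the arm is clear of everything. I'll hand it in.

```bash
python3 - <<'E'
from plant import *
o=get_obs();print(o['t'],o['force'])
print(sign_off())
E
```

```text
27.8 [-0.43552232  0.3990139  -0.93227369]
the job is handed in; nothing more can be done
None
```

The probe is in the dock with its nose against the hidden end stop, and I handed the job in at about 28 s of the 61 s allowed. I took it from the rest, laid it in the open groove nose to hood, let go, and pushed it home on its tail with the shut fingers.

**End stop:** at a nose depth of about 90 mm the push force jumped from 3.7 N to 9.3 N and the probe stopped moving. The tool position stayed the same while I eased the force back to 4 N, so I took this as the rigid stop. The 9.3 N reading was the highest while pushing; the usual sliding force was 1–4 N.

**Final pictures:** the probe lies level in the groove with about 50 mm outside the hood, within the expected 42–70 mm. The arm is clear, and the bowl, jar, weight, beaker and spatula look unmoved.

**Not confirmed or slightly off:**
- I couldn't read the charging-contact joint directly, so "home" rests on the force jump and the measured depth.
- The top camera read about 2 mm off in x compared with the actual grasp. I corrected for that and settled the fit by force while lowering the probe.
- Closing the gripper on the rest gave a brief side force of about 6 N, and there was a steady 1–3 N side force near the end of the push.

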